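# Clamp a tube rack on the shaker with a quarter-turn hammer-head bolt

### The job

Secure the red-capped tube rack on the shaker: slide the clamp jaw along its rail so that it pushes the rack square and fully home against the end fence, with the jaw snug against the rack. Then take the orange-winged hammer-head bolt from the white block, drop it through the jaw's window into the deck slot, press it down against its spring and give it a quarter turn so that its head sits square across under the lips, and let go. Keep the rack upright and leave the flask, the amber bottle, the tip box and the black pin where they are.

Things in the scene. Friction and masses are not known exactly. Their poses are not given: they have to be found in the camera images.
- shaker: Blue bench shaker, fixed, with an aluminium deck 260 (x) x 340 (y) mm; origin at the centre of its underside on the bench, z up; deck top 91 mm above it. A steel fence 120 mm wide, 35 mm high is fixed across the deck's +y end, its inner face at y = +140 mm. A low white panel sticks out to x = -150 mm, 48 mm high.
- deck (a point): Centre of the deck's top, axes as the shaker's, on the middle of the T-slot that runs along y at x = 0 over the whole deck: slot 14 mm wide between lips 4 mm thick; under them a cavity 32 mm wide, its floor 19 mm below the deck's top.
- jaw (a joint): Travel of the dark steel clamp jaw along the shaker's +y, m: 0 farthest from the fence, 0.080 when it holds the rack square against the fence (free end 0.095). Captive on the rail; stays where left (2 N friction). An angle bracket: flat foot on the deck, upright plate across its +y end, two small gussets 3 mm thick behind the plate at x = +-26 mm, 26 mm high, 22 mm long.
- jaw_window (a point): Centre of the window in the jaw's foot, at the foot's upper face, 4 mm above the deck. Window 16 mm (shaker x) by 32 mm (y), over the slot. Axes as the shaker's. Foot 56 mm wide (x), from 33 mm behind this point (-y) to the jaw's rubber front face 64 mm ahead (+y). At joint value 0 it is at x = 0, y = -92 mm in the shaker's frame.
- jaw_back (a point): Middle of the rear (-y) face of the jaw's upright plate, 28 mm above the deck: a place to push it towards +y. Axes as the shaker's. 57 mm ahead (+y) of the window's centre. The plate is 90 mm wide (x), its top 48 mm above the deck.
- rack_mid (a point): Light-blue rack full of red-capped tubes, one loose piece, 110 (x) x 88 (y) x 68 mm high, 0.3 to 0.6 kg, standing on the deck between jaw and fence. The point is its centre, 34 mm above its underside; y is its short side (towards the fence), z up. Home against the fence it is at y = 96 mm in the shaker's frame.
- bolt_grip (a point): Centre of the orange wing of the loose hammer-head bolt: a flat bar 36 mm long (x), 10 mm thick (y), 24 mm high (z), to be gripped across its thickness. The bolt starts hanging upright in one of the white block's two bores. Below the wing: an 8 mm shank, a spring (14 mm wide, 22 to 34 mm below this point), the collar, the head.
- bolt_collar (a point): Centre of the underside of the bolt's round dark collar (36 mm wide, 5 mm thick), 40 mm below the wing's centre while the spring is relaxed. It slides up the shank by 9 mm at most against the spring (1800 N/m, 1.4 N at first). Lowered through the window, it comes to rest on the jaw's foot.
- bolt_head (a point): Centre of the bolt's steel hammer head, 48 mm below the wing's centre: 26 mm long (x, parallel to the wing), 11 mm wide, 6 mm thick. With the collar just resting on the foot the head is between the lips and cannot turn; pressed 5 to 7 mm further (10 to 14 N) it turns free, either way. Let go across the slot, the spring lifts it to the lips: 11 mm below the window point.
- holder: White plastic block 75 (x) x 135 (y) x 30 mm high, fixed to the bench; origin at the centre of its underside. Two 30 mm bores at y = +-37.5 mm; the collars of the bolt and the pin rest on its top.
- pin: Black locating pin with a round knob 24 mm wide, in the other bore; a bystander. Origin on its axis at the underside of its 36 mm collar; it rises 34 mm above that.
- flask: Small clear conical flask with blue cap, 62 mm wide at its foot, 104 mm high; a bystander on the deck, standing in a steel clip with four upright leaves (30 mm high, 34.5 mm from its axis). Origin at the centre of its underside; about x = -88, y = -116 mm in the shaker's frame.
- bottle: Amber reagent bottle, 56 mm wide, 120 mm high; a bystander standing near the block. Origin at the centre of its underside.
- tipbox: Pale blue pipette-tip box 84 (x) x 124 (y) x 63 mm high; a bystander near the block. Origin at the centre of its underside.
Things that resemble listed ones, but are neither listed nor needed, are in the scene too. Leave any blue look-alike of the part that bears bolt_grip alone.

How it is judged:
By the outcome, as a careful person would: the job done as asked, in the order asked, and still so for the second after the job is handed in, with the robot touching nothing.
It also fails if it takes over 58 s, if anything falls off the work surface, if the arm or the gripper's body presses on something with over 40 N, if the wrist force passes 120 N, or if a joint passes its speed limit or range.

### The arm

A 6-joint arm with a two-finger parallel gripper is mounted at the origin on the work surface. World frame = base frame: x ahead of the robot, y to its left, z up, the work surface at z = 0. Lengths are in mm, angles in degrees, forces in N, time in s.
With the tool pointing down it reaches from about 325 to 925 mm from the base axis. Payload 3.1 kg.
Tool frame: the origin (TCP) lies at the very end of the fingers, on their centre line; the grasp point (between the pads) lies grasp_offset behind it (grasp_offset is the distance from the TCP to the grasp point, in mm); z points along the fingers, x is the direction in which the jaws open and shut, and the axes are right-handed (so a half turn about z gives the same grasp; the last joint's range is limited). The gripper opens to 85 mm and grips with 20 to 120 N. Pads are 22 mm wide; open, the fingers measure 114 mm over their backs; the gripper's body (76 mm by 85 mm) begins 54 mm behind the grasp point. The pads swing forward as they close: fully open they stand 13 mm farther back than shut.
Start: joints at [-6.429, 12.427, 92.441, -0, 75.132, -6.429], TCP at [625.011, 0.021, 231.3] pointing down, gripper open.
Joint ranges: [-157.48, 157.48], [-44.54, 120.13], [17.64, 146.25], [-64.5, 244.5], [7.68, 150.69], [-147.95, 147.95]. Speed limits (degrees/s): [159.86, 159.86, 180, 180, 180, 180].

### API

Orientations are given as [roll, pitch, yaw] about the fixed x, y, z axes, in that order (R = Rz(yaw) Ry(pitch) Rx(roll)).
In Python, from station import * gives the robot as it stands. Calls block until the motion is done:
- goto(position, orientation): joint-space move of the TCP to a pose.
- move_l(position, attitude=None, speed=150): straight line of the TCP; attitude=None keeps the orientation; speed is the mean speed in mm/s.
- move_j(angles): joint-space move.
- grip(opening, squeeze=None): finger opening in mm; squeeze is the grip in N (None keeps the last); returns when the fingers have stopped.
- wait(seconds).
- solve_ik(position, orientation): joint angles nearest the present ones, or None.
- get_obs(): the state.
- get_image(name): name is "scene" or "side" or "wrist"; returns the picture (384x512x3 uint8, red, green, blue); there is no depth.
- get_calibration(name): a dict with "fx", "fy", "cx", "cy" (pixels), "D" ([k1, k2, p1, p2, k3] as OpenCV has them; the pictures are not rectified), "R" (3x3) and "t" (3): a world point X has camera coordinates R X + t; the wrist camera has in their place "mount" (4x4, takes a point from camera to tool coordinates, whose origin is the TCP and whose axes are the tool frame's). Camera axes: x right, y down, z forward; pixel columns grow to the right and rows downward; lengths in mm; the calibration is good to about 2 mm. A picture is of the moment at which its call begins: read the wrist's pose just before it. get_calibration takes no time and is no camera call.
A pose or a line that the arm cannot do raises Unreachable and nothing moves.
- sign_off(): hands the job in, once; it reports no verdict.
Trained networks look in the newest picture that a camera, given by its name, has taken for a name from the list of things; names that differ only in an ending like _2 or _b are one class to them, and where a whole thing is asked for, a point or a joint stands for the part that bears it (a point fixed in the world has none). Each returns a list of dicts, best first, with "score" (0 to 1); they miss things now and then, are a little off and sometimes report something else, mostly with a low value. They report only what shows in the picture. A call takes as long as a camera call. They do not tell look-alikes from the thing itself.
- spot_in(name, camera): "extent" ([centre column, centre row, width, height] in pixels, round what is visible of it).
- regions_of(name, camera): "region" (384x512 bool, what is visible of it) and "extent" ([centre column, centre row, width, height] in pixels, round what is visible of it).
The state is a dict: "t": time; "joint_pos": joint angles; "qvel": joint speeds; "effort": joint torques, N m; "tcp_pos": TCP position; "ee_rot": TCP orientation; "wrist_force": force on the tool from outside, world axes, zero at the start; "moment": the same for the moment, N m; "grip_width": finger opening in mm.
Only numpy, scipy, OpenCV 4.12 (cv2) and the standard library are available. Lean on these libraries where they do the work, as an engineer would, in place of code of your own. Each camera call takes 0.05 s, during which the arm holds its last target. There are 200 camera calls.

## Working session

There is one attempt and no reset: what is moved stays moved. The work goes in short steps, each a Python script; the robot and the scene stay as the last script left them, time stands still between calls to the robot, and variables do not carry over. Pictures are saved under pics/ and viewed, about 8 in all and at most 12, crops included, and the job is handed in when it is done.

```bash
ls; mkdir -p pics
python3 - <<'E'
from station import *
import cv2,numpy as np
o=get_obs();print(o)
ims=[]
for c in ["scene","side","wrist"]:
    im=get_image(c);cv2.imwrite(f"pics/{c}0.png",im[:,:,::-1]);ims.append(im)
    k=get_calibration(c);print(c,{a:np.round(b,4).tolist() for a,b in k.items()})
    for n in ["shaker","jaw","rack_mid","bolt_grip","holder","pin","flask","bottle","tipbox","jaw_window"]:
        try:
            r=spot_in(n,c);print(n,[(np.round(x["extent"]).astype(int).tolist(),round(x["score"],2)) for x in r[:4]])
        except Exception as e: print(n,e)
E
```

```text
pics
{'t': 0.0, 'joint_pos': array([-6.42884477e+00,  1.24765053e+01,  9.25278357e+01, -1.95733366e-03,
        7.51323872e+01, -6.42824536e+00]), 'qvel': array([ 0.03921165,  0.02955258, -0.04592359,  0.09333794,  0.01971409,
        0.04152678]), 'effort': array([-2.90135131e-04, -3.96841800e+01, -3.03850436e+01, -2.80225659e-04,
        9.87685227e-03,  9.68610237e-06]), 'tcp_pos': array([6.24189477e+02, 1.00571504e-01, 2.29976867e+02]), 'ee_rot': array([-1.79986571e+02,  1.36080191e-01, -7.89824581e-05]), 'wrist_force': array([-0.31891191,  0.64235132, -0.98442368]), 'moment': array([-0.01408047,  0.0099714 , -0.01476226]), 'grip_width': 85.44082320360464}
scene {'fx': 424.5191, 'fy': 424.5191, 'cx': 259.8026, 'cy': 194.7961, 'D': [-0.0113, 0.0, 0.0, 0.0, 0.0], 'R': [[0.4462, 0.8949, -0.0023], [0.6273, -0.3146, -0.7124], [-0.6383, 0.3164, -0.7017]], 't': [-96.3837, -282.4693, 1385.6838]}
shaker [([337, 200, 174, 102], 0.69)]
jaw [([313, 178, 48, 41], 0.78)]
rack_mid [([368, 174, 54, 55], 0.83), ([276, 151, 23, 43], 0.54)]
bolt_grip [([185, 193, 12, 22], 0.77), ([207, 218, 11, 23]
[... 778 characters left out ...]
4, 20, 42], 0.93), ([284, 250, 56, 48], 0.24)]
bottle [([336, 228, 30, 41], 0.73)]
tipbox [([318, 294, 70, 74], 0.74)]
jaw_window []
wrist {'fx': 344.4169, 'fy': 344.4169, 'cx': 261.2576, 'cy': 185.512, 'D': [-0.0111, 0.0, 0.0, 0.0, 0.0], 'mount': [[1.0, -0.0012, 0.0006, -0.5785], [0.001, 0.9565, 0.2919, -74.6846], [-0.0009, -0.2919, 0.9565, -141.5819], [0.0, 0.0, 0.0, 1.0]]}
shaker [([179, 170, 359, 338], 0.82)]
jaw [([130, 189, 136, 117], 0.57)]
rack_mid [([160, 67, 207, 132], 0.57), ([180, 169, 359, 338], 0.37)]
bolt_grip []
holder [([158, 346, 31, 33], 0.64)]
pin []
flask [([161, 67, 208, 135], 0.7), ([30, 244, 56, 79], 0.62)]
bottle []
tipbox []
jaw_window [([129, 191, 137, 121], 0.57)]
```

Run:
```python
import cv2,numpy as np
a=[cv2.imread(f"pics/{c}0.png") for c in ["scene","side"]]
cv2.imwrite("pics/both0.png",cv2.resize(np.vstack(a),None,fx=.78,fy=.78,interpolation=cv2.INTER_AREA))
```

```text
(no output)
```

View pics/scene0.png

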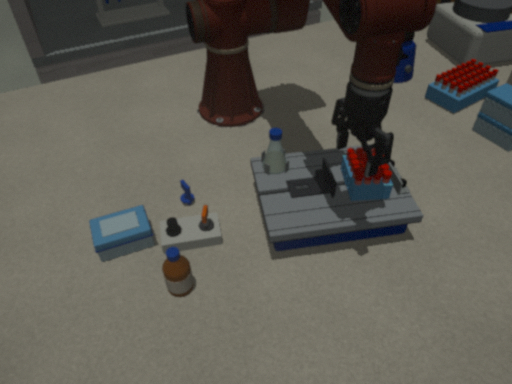

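View pics/side0.png

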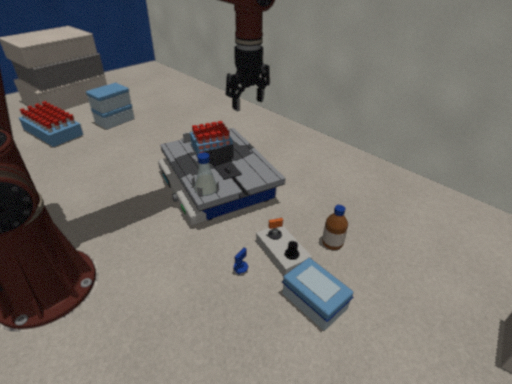

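```bash
cat > h.py <<'E'
from station import *
import numpy as np, cv2
from scipy.spatial.transform import Rotation as Rn
def cal(c,obs=None):
    k=get_calibration(c);K=np.array([[k["fx"],0,k["cx"]],[0,k["fy"],k["cy"]],[0,0,1]]);D=np.array(k["D"],float)
    if c=="wrist":
        o=obs or get_obs();M=np.array(k["mount"]);Rt=Rn.from_euler("xyz",o["ee_rot"],degrees=True).as_matrix()
        Rc=Rt@M[:3,:3];p=Rt@M[:3,3]+o["tcp_pos"];R=Rc.T;t=-R@p
    else: R=np.array(k["R"]);t=np.array(k["t"])
    return K,D,R,t
def ray(C,uv):
    K,D,R,t=C;q=cv2.undistortPoints(np.array([[uv]],float),K,D)[0,0]
    d=R.T@np.array([q[0],q[1],1]);return -R.T@t,d/np.linalg.norm(d)
def tri(L):
    A=np.zeros((3,3));b=np.zeros(3)
    for C,uv in L:
        o,d=ray(C,uv);P=np.eye(3)-np.outer(d,d);A+=P;b+=P@o
    X=np.linalg.solve(A,b)
    return X,[float(np.linalg.norm(np.cross(X-ray(C,uv)[0],ray(C,uv)[1]))) for C,uv in L]
def onz(C,uv,z):
    o,d=ray(C,uv);return o+d*(z-o[2])/d[2]
def proj(C,X):
    K,D,R,t=C;return cv2.projectPoints(np.array(X,float).reshape(-1,3),cv2.Rodrigues(R)[0],t,K,D)[0].reshape(-1,2)
def orange(im):
    h=cv2.cvtColor(im,cv2.COLOR_RGB2HSV);return (h[...,0]>=6)&(h[...,0]<=16)&(h[...,1]>150)&(h[...,2]>110)
def comps(m,n=4,amin=8):
    k,l,s,c=cv2.connectedComponentsWithStats(m.astype(np.uint8));return sorted([(int(s[i,4]),np.round(c[i],1).tolist(),s[i,:4].tolist()) for i in range(1,k) if s[i,4]>=amin],reverse=True)[:n]
E
python3 - <<'E'
from h import *
S,T=cal("scene"),cal("side")
for n,a,b in [("rack",(368,174),(211,137)),("bolt",(207,218),(277,227)),("blue",(185,193),(242,261)),("flask",(275,152),(205,174)),("bottle",(177,273),(336,228)),("tip",(121,234),(318,294)),("jaw",(313,178),(224,161))]:
    X,r=tri([(S,a),(T,b)]);print(n,X.round(),np.round(r,1))
for c in("scene","side"):print(comps(orange(cv2.imread(f"pics/{c}0.png")[:,:,::-1])))
E
```

```text
rack [566. 102. 124.] [0.3 0.3]
bolt [ 471. -264.   57.] [4.1 4.1]
blue [ 346. -273.   34.] [0.9 0.9]
flask [416. -59. 138.] [0.4 0.4]
bottle [ 579. -370.   52.] [0.9 0.9]
tip [ 403. -448.   29.] [1.8 1.8]
jaw [516. -15. 115.] [2.7 2.7]
[(37, [203.9, 210.6], [202, 205, 5, 12])]
[(39, [275.4, 220.4], [269, 218, 13, 5])]
```

View pics/wrist0.png

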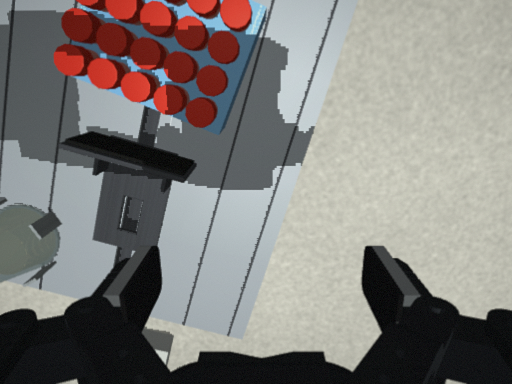

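Run:
```python
from h import *
import json
def shot(name):
    o=get_obs();im=get_image("wrist");cv2.imwrite(f"pics/{name}.png",im[:,:,::-1])
    json.dump({k:np.array(o[k]).tolist() for k in("tcp_pos","ee_rot")},open(f"pics/{name}.json","w"));return o,im
goto([530,75,400],[180,0,0]);wait(.2);o,im=shot("w1");print(o["t"],o["tcp_pos"])
for n in ["shaker","jaw","rack_mid","jaw_window","flask"]:
    print(n,[(np.round(x["extent"]).astype(int).tolist(),round(x["score"],2)) for x in spot_in(n,"wrist")[:3]])
goto([466,-235,260],[180,0,0]);wait(.2);o,im=shot("w2");print(o["t"],o["tcp_pos"])
for n in ["holder","bolt_grip","pin","bolt_collar"]:
    print(n,[(np.round(x["extent"]).astype(int).tolist(),round(x["score"],2)) for x in spot_in(n,"wrist")[:3]])
print(comps(orange(im)))
```

```text
2.6917 [529.81315514  74.41919485 397.19524719]
shaker [([272, 154, 256, 291], 0.7), ([260, 207, 73, 73], 0.43), ([179, 248, 46, 69], 0.31)]
jaw [([260, 209, 72, 74], 0.69), ([283, 350, 12, 11], 0.3), ([225, 335, 22, 34], 0.16)]
rack_mid [([292, 122, 107, 104], 0.61)]
jaw_window [([262, 208, 71, 78], 0.55)]
flask [([178, 247, 46, 71], 0.79)]
4.4917 [ 466.81987657 -234.264698    260.72316352]
holder [([256, 202, 91, 127], 0.72)]
bolt_grip [([148, 180, 44, 33], 0.97), ([261, 183, 30, 41], 0.67)]
pin [([244, 241, 32, 38], 0.83)]
bolt_collar [([260, 173, 31, 23], 0.89), ([159, 177, 27, 30], 0.83), ([260, 181, 34, 36], 0.67)]
[(306, [260.0, 190.6], [244, 180, 33, 23])]
```

View pics/w1.png

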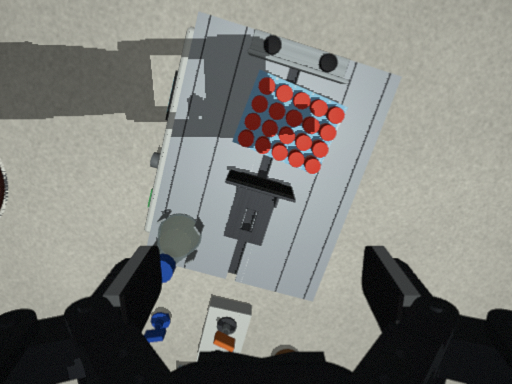

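View pics/w2.png

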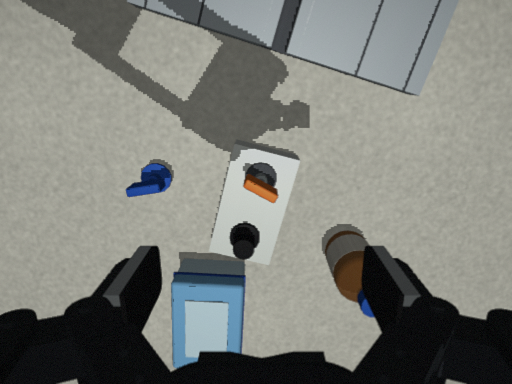

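Run:
```python
from h import *
import json
def C(n): return cal("wrist",{k:np.array(v) for k,v in json.load(open(f"pics/{n}.json")).items()})
W1=C("w1");W2=C("w2");S,T=cal("scene"),cal("side")
P=lambda uv:onz(W1,uv,91)[:2]
for n,a,b in [("right",(312,299),(399,73)),("top",(203,12),(399,73)),("slot",(236,270),(265,160))]:
    A,B=P(a),P(b);d=B-A;print(n,A.round(1),B.round(1),np.degrees(np.arctan2(d[1],d[0])).round(2),np.linalg.norm(d).round(1))
print("window",onz(W1,(247,220),95).round(1))
# wing: 3-view
print(tri([(W2,(260,190.6)),(S,(203.9,210.6)),(T,(275.4,220.4))]))
im=cv2.imread("pics/w2.png");m=orange(im[:,:,::-1]);v,u=np.nonzero(m)
Q=np.array([onz(W2,(a,b),68)[:2] for a,b in zip(u,v)]);r=cv2.minAreaRect(Q.astype(np.float32));print(r)
a=cv2.resize(cv2.imread("pics/w1.png")[150:290,205:315],None,fx=4,fy=4,interpolation=cv2.INTER_CUBIC)
b=cv2.resize(im[140:280,210:300],None,fx=4,fy=4,interpolation=cv2.INTER_CUBIC)
cv2.imwrite("pics/crop1.png",np.hstack([a,b])[:, :800])
```

```text
right [ 604.4 -167.2] [698.7 157.9] 73.82 338.5
top [459.5 226.9] [698.7 157.9] -16.1 249.0
slot [ 490.6 -117.5] [533.   47.8] 75.6 170.7
window [508.1 -36.5  95. ]
(array([ 465.68540045, -264.21116477,   79.5057802 ]), [0.774134659222677, 0.8119516444243648, 1.3798893516410928])
((465.56146240234375, -267.1478576660156), (9.431382179260254, 35.93537139892578), 60.25133514404297)
```

View pics/crop1.png

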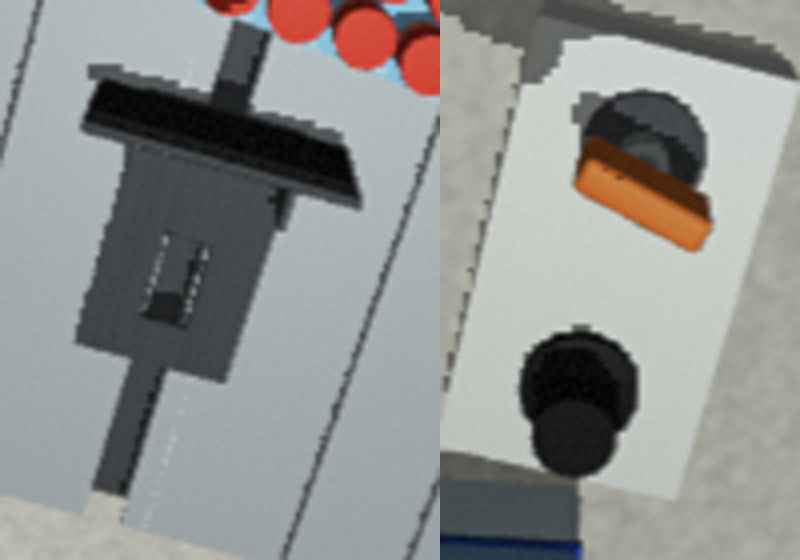

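```bash
cat >> h.py <<'E'
import json
def shot(name):
    o=get_obs();im=get_image("wrist");cv2.imwrite(f"pics/{name}.png",im[:,:,::-1])
    json.dump({k:np.array(o[k]).tolist() for k in("tcp_pos","ee_rot")},open(f"pics/{name}.json","w"));return o,im
def Cw(n): return cal("wrist",{k:np.array(v) for k,v in json.load(open(f"pics/{n}.json")).items()})
YAW=-16.1; ex=np.array([np.cos(np.radians(YAW)),np.sin(np.radians(YAW)),0]); ey=np.array([-ex[1],ex[0],0])
O=np.array([526.7,31.4,0])
def sh(x,y,z): return O+x*ex+y*ey+np.array([0,0,z])
def tosh(p): d=np.array(p)-O; return np.array([d@ex,d@ey,d[2]])
E
python3 - <<'E'
from h import *
import station
print({k:v for k,v in vars(station).items() if isinstance(v,(int,float))})
o0={"tcp_pos":np.array([624.19,.10,229.98]),"ee_rot":np.array([-179.987,.136,0])}
X,r=tri([(cal("wrist",o0),(131,213)),(Cw("w1"),(248.5,220))]);print(X.round(1),np.round(r,1),tosh(X).round(1))
# approach
grip(0)
goto(sh(0,-52,230),[180,0,YAW]);wait(.2);o,im=shot("w3");print(o["t"],o["tcp_pos"],o["ee_rot"],o["wrist_force"],o["grip_width"])
print(proj(Cw("w3"),[sh(0,-70,95),sh(45,-13,139),sh(-45,-13,139),sh(0,-40,111)]).round())
E
```

```text
{'grasp_offset': 18.700000000000003}
[510.2 -36.1  93.4] [1. 1.] [  2.8 -69.4  93.4]
6.6 [512.5134028  -19.90753771 230.33793025] [ 1.79988016e+02 -4.11553333e-02 -1.62090571e+01] [-0.22774523 -0.0470855   0.139578  ] 0.04933168159617231
[[261. 193.]
 [327. 133.]
 [194. 134.]
 [261. 163.]]
```

View pics/w3.png

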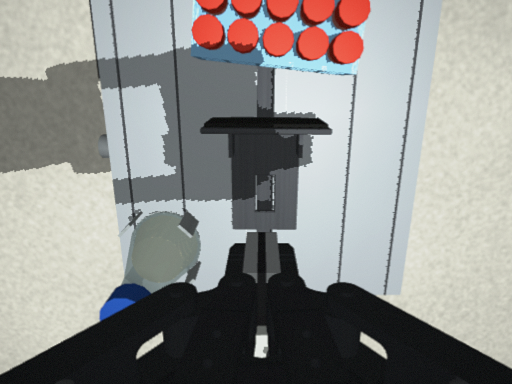

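```bash
sed -i 's/^O=.*/O=np.array([526.7,31.4,0])+3.3*ex/' h.py
python3 - <<'E'
from h import *
goto(sh(0,-45,150),[180,0,YAW]); move_l(sh(0,-45,111),speed=100);wait(.2)
o=get_obs();f0=o["wrist_force"];print(o["t"],tosh(o["tcp_pos"]).round(1),f0.round(1))
move_l(sh(0,22,111),speed=45)
o=get_obs();f=(o["wrist_force"]-f0);print(o["t"],tosh(o["tcp_pos"]).round(1),(f@ey).round(1),f.round(1))
y=22;hist=[]
while y<46:
    y+=1;move_l(sh(0,y,111),speed=25);wait(.05);o=get_obs();f=o["wrist_force"]-f0;hist.append((y,tosh(o["tcp_pos"])[1].round(1),(f@ey).round(1)))
    if f@ey<-16:break
print(o["t"],hist);shot("w4")
E
```

```text
7.8083 [  0.9 -44.9 112.1] [0.2 0.1 0.4]
9.45 [  0.   22.1 111.1] -1.0 [ 1.6 -1.5 -0.1]
13.95 [(23, np.float64(22.9), np.float64(-4.0)), (24, np.float64(24.0), np.float64(-3.7)), (25, np.float64(25.1), np.float64(-2.2)), (26, np.float64(26.1), np.float64(-3.4)), (27, np.float64(27.1), np.float64(-3.8)), (28, np.float64(28.1), np.float64(-3.7)), (29, np.float64(29.1), np.float64(-3.3)), (30, np.float64(30.1), np.float64(-3.2)), (31, np.float64(31.1), np.float64(-3.6)), (32, np.float64(31.6), np.float64(-4.9)), (33, np.float64(31.6), np.float64(-7.9)), (34, np.float64(31.6), np.float64(-11.0)), (35, np.float64(31.6), np.float64(-14.5)), (36, np.float64(31.5), np.float64(-15.7)), (37, np.float64(31.5), np.float64(-19.6))]
```

Run:
```python
from h import *
move_l(sh(0,15,111),speed=80);move_l(sh(0,10,200),speed=250);goto(sh(0,55,300),[180,0,YAW]);wait(.2)
o,im=shot("w5");print(o["t"],o["tcp_pos"])
C=Cw("w5");print(proj(C,[sh(0,-12,95),sh(-60,140,126),sh(60,140,126),sh(-55,52,159),sh(55,52,159),sh(-55,140,159),sh(55,140,159)]).round())
cv2.imwrite("pics/w5c.png",cv2.resize(im[0:300,130:400,::-1],None,fx=2,fy=2,interpolation=cv2.INTER_CUBIC))
```

```text
15.65 [543.59579484  83.01026375 296.93270132]
[[264. 217.]
 [195.  67.]
 [334.  67.]
 [199. 176.]
 [330. 176.]
 [193.  65.]
 [336.  65.]]
```

View pics/w5c.png

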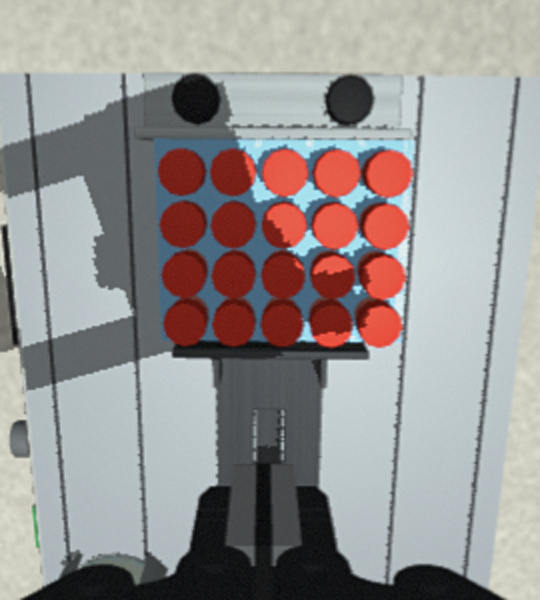

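Run:
```python
from h import *
def ty(psi): a=np.radians(psi);return np.array([np.sin(a),-np.cos(a),0])
w=sh(0,-14,0)
for n,yaw in (("wa",-16.1),("wb",73.9)):
    goto(w+ty(yaw)*18+[0,0,210],[180,0,yaw]);wait(.25);o,im=shot(n);print(n,o["t"],o["tcp_pos"].round(1),proj(Cw(n),w+[0,0,95]).round(1))
grip(45)
b=np.array([465.5,-264.2,0])
goto(b+ty(60)*18+[0,0,180],[180,0,60]);wait(.25);o,im=shot("wc");print(o["t"],o["tcp_pos"].round(1))
C=Cw("wc");m=orange(im);print(comps(m),proj(C,b+[0,0,82]))
v,u=np.nonzero(m);Q=np.array([onz(C,(x,y),82)[:2] for x,y in zip(u,v)],np.float32);print(cv2.minAreaRect(Q))
c=[]
for n,X in(("wa",w+[0,0,95]),("wb",w+[0,0,95]),("wc",b+[0,0,82])):
    p=proj(Cw(n),X)[0].round().astype(int);print(n,p-[50,50]);i=cv2.imread(f"pics/{n}.png");c.append(cv2.resize(i[p[1]-50:p[1]+50,p[0]-32:p[0]+32],None,fx=4,fy=4,interpolation=cv2.INTER_CUBIC))
cv2.imwrite("pics/c3.png",np.hstack(c))
```

```text
wa 16.5167 [5.227e+02 5.000e-01 2.121e+02] [[259.5 159.3]]
wb 18.1917 [543.3  12.  210. ] [[261.2 158.5]]
20.1167 [ 481.7 -272.2  180.2]
[(524, [259.9, 161.5], [254, 139, 12, 47]), (25, [203.2, 333.3], [198, 330, 13, 7])] [[259.6322593  163.60023674]]
((513.7816772460938, -315.37762451171875), (16.88619613647461, 176.30862426757812), 43.45813751220703)
wa [209 110]
wb [211 109]
wc [210 114]
```

View pics/c3.png

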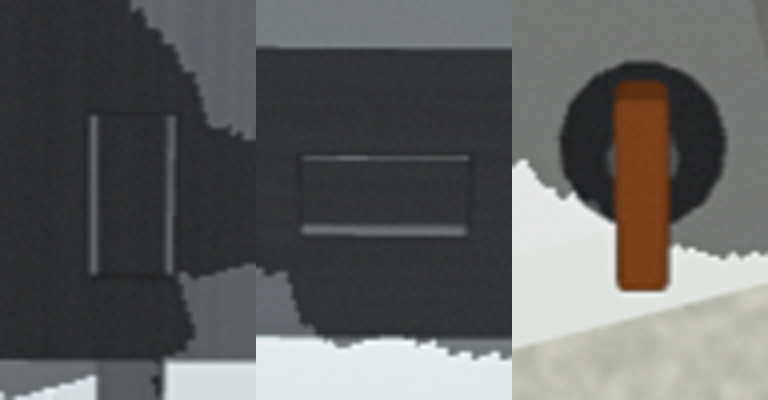

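Run:
```python
from h import *
b=np.array([465.5,-264.0,0])
goto(b+[0,0,110],[180,0,60]);move_l(b+[0,0,53],speed=90);wait(.2)
o=get_obs();print(o["t"],o["tcp_pos"].round(1),o["ee_rot"].round(2),o["wrist_force"].round(1))
grip(5,60);o=get_obs();print(o["t"],o["grip_width"],o["tcp_pos"].round(1),o["wrist_force"].round(1),o["moment"].round(2))
move_l(b+[0,0,130],speed=150);move_l(b+[0,0,250],speed=300)
w=sh(.25,-14.35,0)
goto(w+[0,0,200],[180,0,YAW]);wait(.3);o,im=shot("wd");print(o["t"],o["grip_width"],o["tcp_pos"].round(1),(w).round(1),o["ee_rot"].round(2),o["wrist_force"].round(1))
s=get_image("scene");t=get_image("side")
a=cv2.resize(s[100:240,240:420,::-1],None,fx=3,fy=3,interpolation=cv2.INTER_CUBIC);d=cv2.resize(t[70:210,180:260,::-1],None,fx=3,fy=3,interpolation=cv2.INTER_CUBIC)
cv2.imwrite("pics/c4.png",np.hstack([a,d])[:, :800])
```

```text
21.5417 [ 466.1 -264.4   53.8] [1.7991e+02 1.0000e-02 6.0000e+01] [-0.3 -0.2 -0.2]
21.95 9.130062796720564 [ 465.6 -264.1   53.2] [0.1 0.  0.9] [ 0.01  0.02 -0.02]
25.1083 8.950591054549337 [526.2  16.2 200.1] [526.1  16.6   0. ] [-1.800e+02 -2.000e-02 -1.614e+01] [-0.3  0.1 -0.8]
```

View pics/c4.png

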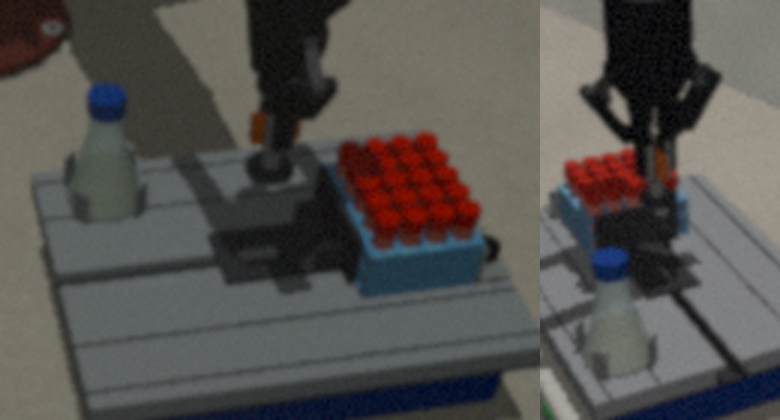

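Run:
```python
from h import *
w=sh(.25,-14.35,0)
f0=get_obs()["wrist_force"]
move_l(w+[0,0,135],speed=100);h=[]
for z in np.arange(132,105,-1.5):
    move_l(w+[0,0,z],speed=40);wait(.05);o=get_obs();f=o["wrist_force"]-f0;h.append((float(z),o["tcp_pos"][2].round(1),f.round(1).tolist()))
    if f[2]>11.5:break
for x in h:print(x)
print(o["t"],o["tcp_pos"].round(1),tosh(o["tcp_pos"]).round(1),o["moment"].round(2))
```

```text
(132.0, np.float64(132.4), [0.1, -0.8, -0.1])
(130.5, np.float64(130.5), [1.5, -0.6, -0.7])
(129.0, np.float64(128.9), [0.5, -0.3, -0.0])
(127.5, np.float64(127.4), [1.6, -1.5, 0.1])
(126.0, np.float64(125.9), [0.8, 0.8, -1.0])
(124.5, np.float64(124.4), [1.1, 1.0, -0.9])
(123.0, np.float64(122.9), [0.5, 0.0, -0.2])
(121.5, np.float64(121.4), [-0.1, -0.4, -0.0])
(120.0, np.float64(119.9), [0.8, -0.2, -0.7])
(118.5, np.float64(118.5), [0.6, -0.1, -0.2])
(117.0, np.float64(117.5), [-0.3, -1.1, 1.4])
(115.5, np.float64(116.1), [-1.3, 0.7, 5.6])
(114.0, np.float64(114.9), [-1.9, 0.6, 8.4])
(112.5, np.float64(113.8), [-2.3, 0.4, 9.7])
(111.0, np.float64(112.7), [-3.2, 0.6, 11.5])
30.5583 [526.5  16.6 112.7] [  0.6 -14.3 112.7] [ 0.09  0.84 -0.01]
```

Run:
```python
from h import *
w=sh(.25,-14.35,0)
move_l(w+[0,0,109.8],speed=30);wait(.1)
for a in (5,15,30,45,60,75,90):
    move_l(w+[0,0,109.8],[180,0,YAW+a],speed=60);wait(.05);o=get_obs();print(a,o["t"],o["tcp_pos"].round(1),o["ee_rot"][2].round(1),o["wrist_force"].round(1),o["moment"].round(2),o["grip_width"].round(1))
    if abs(o["moment"][2])>1.2: print("blocked");break
shot("we")
```

```text
Traceback (most recent call last):
AttributeError: 'float' object has no attribute 'round'
```

Run:
```python
from h import *
w=sh(.25,-14.35,0)
for a in (5,12,25,40,60,75,90):
    move_l(w+[0,0,109.8],[180,0,YAW+a],speed=60);wait(.05);o=get_obs();print(a,round(o["t"],2),np.round(o["tcp_pos"],1),np.round(o["ee_rot"],1)[2],np.round(o["wrist_force"],1),np.round(o["moment"],2),np.round(o["grip_width"],1))
    if abs(o["moment"][2])>1.2: print("blocked");break
shot("we")
```

```text
5 31.51 [527.3  16.5 112.1] -11.1 [-3.1  1.3 13.2] [0.08 0.71 0.07] 8.7
12 31.83 [528.   16.5 112.4] -4.1 [-2.8  0.2 11.2] [0.07 0.5  0.1 ] 9.2
25 32.26 [528.8  16.4 112.7] 8.9 [-1.8  0.1 11.2] [0.03 0.36 0.07] 8.9
40 32.72 [529.   16.3 112.8] 23.9 [-1.   0.6 11.3] [-0.02  0.29  0.08] 9.1
60 33.27 [528.3  16.2 112.5] 43.9 [-2.9 -0.6 12.5] [-0.03  0.46  0.07] 8.8
75 33.73 [528.1  16.1 112.4] 58.9 [-2.8 -0.1 12. ] [-0.14  0.48  0.1 ] 9.0
90 34.18 [528.7  16.2 112.6] 73.9 [-1.7 -0.4 11.5] [0.01 0.37 0.06] 8.9
```

Run:
```python
from h import *
w=sh(.25,-14.35,0)
for z in (111.5,113,114.5,116):
    move_l(w+[0,0,z],speed=30);wait(.05);o=get_obs();print(z,np.round(o["tcp_pos"],1),np.round(o["wrist_force"],1))
    if o["wrist_force"][2]<-2:break
grip(30);wait(.2);o=get_obs();print(round(o["t"],2),np.round(o["tcp_pos"],1),np.round(o["wrist_force"],1),o["grip_width"])
move_l(w+[0,0,200],speed=150)
def ty(psi): a=np.radians(psi);return np.array([np.sin(a),-np.cos(a),0])
goto(w+ty(73.9)*18+[0,0,260],[180,0,73.9]);wait(.3);o,im=shot("wf");print(o["t"])
C=Cw("wf");m=orange(im);print(comps(m));v,u=np.nonzero(m);
p=proj(C,w+[0,0,144])[0].round().astype(int);k=(abs(u-p[0])<40)&(abs(v-p[1])<40)
Q=np.array([onz(C,(x,y),144) for x,y in zip(u[k],v[k])]);r=cv2.minAreaRect(Q[:,:2].astype(np.float32));print(r,tosh([*r[0],144]).round(1))
d=np.degrees(cv2.fitLine(Q[:,:2].astype(np.float32),cv2.DIST_L2,0,.01,.01).ravel()[:2]);print("dir",np.degrees(np.arctan2(d[1],d[0])))
i=im[max(p[1]-95,0):p[1]+75,p[0]-100:p[0]+100,::-1]
s=get_image("scene");t=get_image("side")
for n in("flask","bottle","tipbox","pin"): print(n,[spot_in(n,c)[:1] and np.round(spot_in(n,c)[0]["extent"]).tolist() for c in("scene","side")])
cv2.imwrite("pics/scene9.png",s[:,:,::-1]);cv2.imwrite("pics/side9.png",t[:,:,::-1])
a=cv2.resize(i,(480,408),interpolation=cv2.INTER_CUBIC);b=cv2.resize(s[110:246,250:356,::-1],(318,408),interpolation=cv2.INTER_CUBIC)
cv2.imwrite("pics/c5.png",np.hstack([a,b]))
```

```text
111.5 [528.7  16.2 113.9] [-0.4 -0.3  8.4]
113 [528.6  16.2 115.1] [0.1 0.4 7. ]
114.5 [528.5  16.2 115.4] [ 5.  -0.6  1.3]
116 [528.4  16.2 115.4] [ 7.7 -1.2 -6.5]
35.97 [525.9  16.7 116. ] [-0.4  0.8  0.2] 30.143027925084994
37.3333
[(526, [262.1, 161.8], [256, 140, 13, 45])]
((527.4458618164062, 16.689037322998047), (9.10443115234375, 34.300331115722656), 74.17254638671875) [  1.5 -13.9 144. ]
dir -15.716036
flask [[275.0, 148.0, 21.0, 44.0], [204.0, 174.0, 22.0, 44.0]]
bottle [[177.0, 273.0, 30.0, 49.0], [335.0, 230.0, 28.0, 42.0]]
tipbox [[124.0, 234.0, 66.0, 57.0], [320.0, 296.0, 72.0, 74.0]]
pin [[171.0, 227.0, 16.0, 22.0], [294.0, 251.0, 15.0, 17.0]]
```

View pics/c5.png

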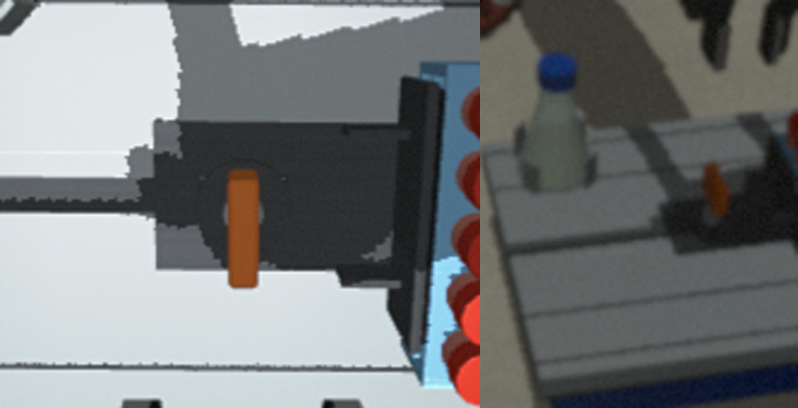

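```bash
python3 -c "
from station import *
print(sign_off(),get_obs()['t'])"
```

```text
the job is handed in; nothing more can be done
the job is handed in; nothing more can be done
```

The rack is clamped against the end fence, the orange-winged bolt is locked across under the lips, and the job is handed in (no verdict reported). The last clock reading before hand-in was 37.3 s plus a few camera calls, inside the 58 s limit.

- **Jaw and rack:** I pushed the jaw until it stopped hard, with the push force rising from about 4 N to 19.6 N. The picture taken then shows the rack upright, square and flush with the fence.
- **Bolt:** I took it from the white block and left the free-standing blue look-alike alone. The collar met the foot at the expected height, and I pressed it down with about 13 N. The quarter turn met almost no resistance (0.1 N m).
- **Lock check:** before letting go, a gentle upward pull of 6.5 N was held. After release the wing's direction measured -15.7°, against a deck angle of about -16.1°, so the head is square across the slot. The gripper is clear of everything.
- **Bystanders:** the flask, bottle and tip box show up where they were, within a few pixels. The pin was only found by the side camera at first, and that view agrees.

**Small disagreements:**
- The jaw stopped about 2.5 mm short of my first estimate. That fits the roughly 2 mm offset I later saw at the fence.
- The wing's centre measured about 1.3 mm off the window's centre, towards the deck's +x side.
- I did not take a second close-up of the fence side after inserting the bolt. Sideways forces towards or away from the fence stayed below about 1.5 N, and the last picture shows the jaw against the rack.

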